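# Close the spring-loaded test cell with its bayonet cap

## Robot

A 6-joint arm with a two-finger parallel gripper is mounted at the origin on a cart in front of the work surface, level with it; the furniture and walls round the work are solid. World frame = base frame: x ahead of the robot, y to its left, z up, the work surface at z = 0. Lengths are in m, angles in degrees, forces in N, time in s.
With the tool pointing down it reaches from about 0.4 to 0.825 m from the base axis. Payload 7 kg.
Tool frame: the origin (TCP) lies at the centre of the arm's flange, where the gripper is bolted on; the fingertips stand 178 mm ahead of it and the grasp point (between the pads) lies 159 mm ahead of it (tip_reach is the distance from the TCP to the fingertips, in m); z points along the fingers, y is the line along which they close (so a half turn about z gives the same grasp; the last joint's range is limited). The gripper opens to 88 mm and grips with 3 to 60 N. Pads are 19 mm wide; open, the fingers measure 130 mm over their backs; the gripper's body (78 mm by 193 mm) begins 47 mm behind the grasp point.
Start: joints at [-58.608, 20.546, 0.682, 0, -70.136, -16.507], TCP at [0.173, -0.652, 0.405] pointing down, gripper open.
Joint ranges: [-176.03, 176.03], [-82.01, 121.73], [-58.28, 71.71], [-173.87, 95.51], [-174.79, -0.11], [-173.66, 173.66]. Speed limits (degrees/s): [136.94, 136.94, 172.46, 180, 180, 180].

## Interface

Orientations are given as [roll, pitch, yaw] about the fixed x, y, z axes, in that order (R = Rz(yaw) Ry(pitch) Rx(roll)).
In Python, from plant import * gives the robot as it stands.
- The arm moves only by the shell command python3 -m handwheel 'ROWS'. ROWS is JSON, a list of rows, each a list of 7 numbers: the opening, from -1 (shut) to 1 (fully open), then the shift along the tool's x, y, z as a fraction of full scale, then the turn, a rotation vector about the tool's x, y, z as a fraction of full scale. A call has 1 to 5 rows; each row shifts and turns the commanded pose from where the row before left it, along the tool's axes as they then stand; what a row does not reach is not made up. Full scale, the value 1, is 0.025 m for a shift and 6 degrees for a turn. A row lasts 1/8 s, in which the tool goes at most 62.5 mm and 10.7 degrees, less where a joint would pass 70% of its speed; a pose out of reach is approached as far as the arm can. A call with a number of a shift or a turn outside -1 to 1 is refused whole. A call with a gripper value outside its range is refused whole. The fingers move at their own pace and stop on an object; the grip force is fixed at half the most. Time passes only in rows, so rows that do not move let the fingers close. It gives the time, the measured TCP pose, the force, the opening and the grip force at its end, in the units of the state.
- get_obs(): the state, without advancing time (a new reading comes with each control period).
- snapshot(name): name is "scene" or "top"; returns a dict with "color" (384x512x3 uint8, red, green, blue), "fx", "fy", "cx", "cy" (pixels), "k1" (the pictures are not rectified: a ray, as slopes to the right and down, at radius r is drawn at 1 + k1 r^2 times it, then the intrinsics apply), "R" (3x3) and "t" (3): a world point X has camera coordinates R X + t. Camera axes: x right, y down, z forward; pixel columns grow to the right and rows downward; lengths in m; the calibration is good to about 2 mm. A picture is of the moment at which its call begins. There is no depth.
- close_job(): hands the job in; it is judged then, once.
The state is a dict: "clock": time; "joint_pos": joint angles; "qvel": joint speeds; "tau": joint torques, N m; "tool_pos": TCP position; "orientation": TCP orientation; "force": force on the tool from outside, world axes, zero at the start; "moment": the same for the moment, N m; "opening": finger opening in m; "gripper_force": force on a finger pad.
Only numpy, scipy, OpenCV 4.12 (cv2) and the standard library are available. Lean on these libraries where they do the work, as an engineer would, in place of code of your own. Each camera call takes 0.05 s, during which the arm holds its last target. There are 200 camera calls.

## Task

Close the spring-loaded test cell with its bayonet cap: take the cap by its grip bar, find by feel the angle at which its two pins drop into the entry slots, push it in against the spring, turn it clockwise (seen from above) to the stop, then let the spring lift it into its notches and let go, leaving it locked and level. Be gentle: never force the cap against the cell, do not tip it over, and leave the other things on the bench where they are.

Things in the scene. Friction and masses are not known exactly. Their poses are not given: they have to be found in the camera images.
- cap: loose bayonet cap, plain aluminium, 58 mm high, 90 g, standing on its plug. Origin: centre of the plug's underside, z up along its axis. Plug: diameter 36 mm, 26 mm high, foot chamfered. Round flange above it: diameter 52 mm, from 26 to 32 mm. Looks the same after a half turn
- cap_grip (a point): middle of the cap's grip bar, 45 mm above the cap's origin. The bar stands on the flange, from 32 to 58 mm; 44 mm long along the cap's x (in line with the pins), 16 mm thick along its y
- cap_pins (a point): on the cap's axis between its two round steel cross pins, 8 mm above the cap's origin. Pins: diameter 6 mm, sticking out of the plug along the cap's +x and -x, ends 25 mm from the axis
- cell: test cell, fixed: aluminium base plate 96 x 96 x 10 mm with four screws, on it a round open housing, diameter 78 mm, 50 mm high. Origin: centre of the underside, z up. Inside is a sprung platen: it meets the plug when the cap's origin is 41 mm above the cell's, with 2 N, and adds 0.5 N per mm. More than 45 N between cap and cell damages the cell
- cell_mouth (a point): centre of the mouth, 50 mm up. Flush in it is a steel ring, bore 39 mm, with 2 opposite entry slots 9 mm wide, nominally along the cell's +x and -x; but the ring is clamped turned by up to 0.45 rad either way about z, which no pose tells. Pins enter within about 0.08 rad of the slots; else they rest on the hard ring, cap's origin 45 mm above the cell's
- cell_pushed (a point): where the cap's origin is when well pushed in, on the axis, 27.5 mm above the cell's origin (spring about 9 N). Below 29 mm the pins pass under the lip and the cap turns, only clockwise from above, to a hard stop 0.6 to 0.8 rad past the angle of entry. At 25.5 mm the platen bottoms hard
- cell_locked (a point): where the cap's origin rests when locked, on the axis, 33 mm above the cell's origin, the pins risen into the notches: 4 mm deep, 8 mm wide, centred 0.65 rad clockwise of the slots, just before the stop. A cap let go under the lip short of the notches stays at 29 mm; at the slots it springs up to 41 mm
- marker_0: whiteboard marker lying flat, 126 x 14 x 16 mm; a bystander; origin in the middle of its underside
- test_piece_2: flat round metal test piece, diameter 30 x 12 mm; a bystander; origin in the middle of its underside
- vial_3: small standing vial with white screw cap, diameter 16 x 47 mm; a bystander; origin in the middle of its underside
- wrench_13: open-ended wrench lying flat, 177 x 28 x 8 mm; a bystander; origin in the middle of its underside
- sticky_pad: pad of sticky notes, 76 x 74 x 11 mm; a bystander; origin in the middle of its underside
Mind the look-alikes: they are no part of the job. What is shaped like the cap but purple or turquoise is not meant.

How it is judged:
By the outcome, as a careful person would: the job done as asked, in the order asked, and still so for the second after the job is handed in, with the robot touching nothing.
It also fails if it takes over 67 s, if anything falls off the work surface, if the arm or the gripper's body presses on something with over 40 N, if the wrist force passes 120 N, or if a joint passes its speed limit or range.

## Working session

There is one attempt and no reset: what is moved stays moved. The work goes in short steps, Python scripts to look and compute and a shell command to move; the robot and the scene stay as the last step left them, time stands still between calls to the robot, and variables do not carry over. Pictures are saved under pics/ and viewed, at most 10 in all, crops included, and the job is handed in when it is done.

```bash
mkdir -p pics; ls; python3 - <<'E'
from plant import *
import cv2
o=get_obs(); print(o)
for n in("scene","top"):
    s=snapshot(n); cv2.imwrite(f"pics/{n}0.png",cv2.resize(s["color"][:,:,::-1],(800,600),interpolation=cv2.INTER_CUBIC))
    print({k:v for k,v in s.items() if k!="color"})
E
```

```text
pics
{'clock': 0.0, 'joint_pos': array([-5.86091940e+01,  2.05929404e+01,  6.32631332e-01, -2.08709969e-02,
       -7.01349491e+01, -1.65069372e+01]), 'qvel': array([ 0.05447514,  0.00819739, -0.04339274, -0.11970783,  0.0360764 ,
        0.00915245]), 'tau': array([ 1.04900992e-03, -5.82720709e+01,  2.93060321e+01,  6.99753106e+00,
        6.84678686e-03, -1.65378224e-04]), 'tool_pos': array([ 0.17333264, -0.65216361,  0.4036944 ]), 'orientation': array([ 1.79903093e+02, -8.25742364e-03, -1.65123233e+02]), 'force': array([-0.019581  ,  0.38194084, -0.21766198]), 'moment': array([-0.01066989, -0.01305972, -0.03685571]), 'gripper_force': 0.0, 'opening': 0.08762929531688698}
{'fx': 499.09133854587645, 'fy': 499.09133854587645, 'cx': 256.1440106062653, 'cy': 192.64901559267153, 'k1': 0.02680982658477108, 'R': array([[ 0.78867509, -0.61465288, -0.01390817],
       [-0.27888377, -0.33749834, -0.89906546],
       [ 0.54791919,  0.7129493 , -0.43759325]]), 't': array([-0.54598219,  0.18036137,  0.97262133])}
{'fx': 486.6578884898919, 'fy': 486.6578884898919, 'cx': 255.97320702538394, 'cy': 188.29544757011854, 'k1': -0.08037474464823333, 'R': array([[ 0.00990081, -0.99991923,  0.00796975],
       [-0.98226018, -0.01121791, -0.18718733],
       [ 0.18726162, -0.00597506, -0.9822919 ]]), 't': array([-0.17261799,  0.56000449,  1.11996706])}
```

View pics/scene0.png

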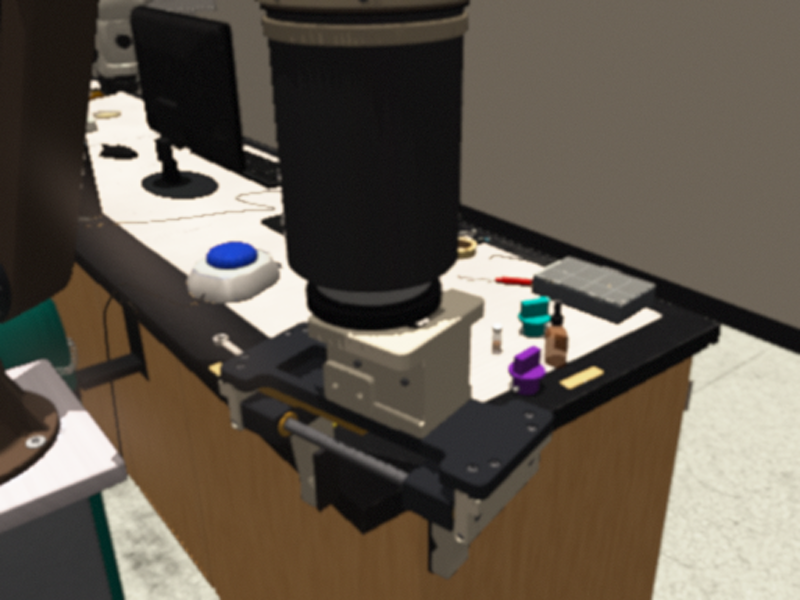

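View pics/top0.png

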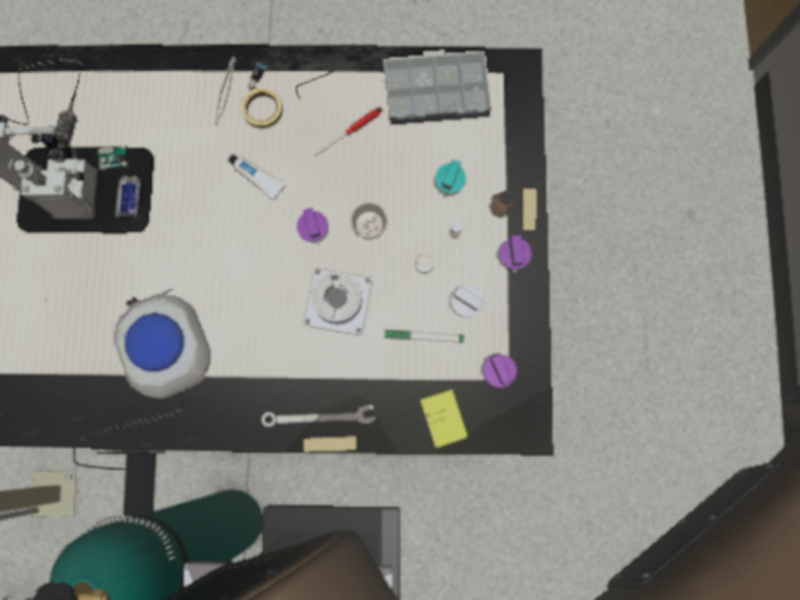

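Scene picture: the arm hides the cell. The look-alikes visible in it are turquoise (535,315) and purple (527,370).
Top picture, candidates for the cap: purple (312,226), (515,253) and (500,371), turquoise (450,178), and plain grey (466,301). The grey one fits the "plain aluminium" description. The cell is at (338,298). I'll confirm with an enlarged crop.

```bash
cat > h.py <<'E'
import numpy as np, cv2
from plant import *
def ray(s,px,z):
    """full-res pixel -> world point on plane z"""
    K=np.array([[s["fx"],0,s["cx"]],[0,s["fy"],s["cy"]],[0,0,1]])
    d=cv2.undistortPoints(np.array([[px]],float),K,np.array([s["k1"],0,0,0,0.]))[0,0]
    R=np.array(s["R"]);t=np.array(s["t"]);c=-R.T@t;v=R.T@np.array([d[0],d[1],1])
    return c+v*(z-c[2])/v[2]
def proj(s,X):
    X=np.array(X,float).reshape(-1,3);K=np.array([[s["fx"],0,s["cx"]],[0,s["fy"],s["cy"]],[0,0,1]])
    return cv2.projectPoints(X,cv2.Rodrigues(np.array(s["R"]))[0],np.array(s["t"]),K,np.array([s["k1"],0,0,0,0.]))[0][:,0]
E
python3 - <<'E'
from h import *
s=snapshot("top");c=s["color"][:,:,::-1]
cv2.imwrite("pics/cap1.png",cv2.resize(c[172:212,275:325],(800,640)[:2] if 0 else (750,600),interpolation=cv2.INTER_CUBIC))
cv2.imwrite("pics/cell1.png",cv2.resize(c[168:216,186:246],(750,600),interpolation=cv2.INTER_CUBIC))
E
```

```text
(no output)
```

View pics/cap1.png

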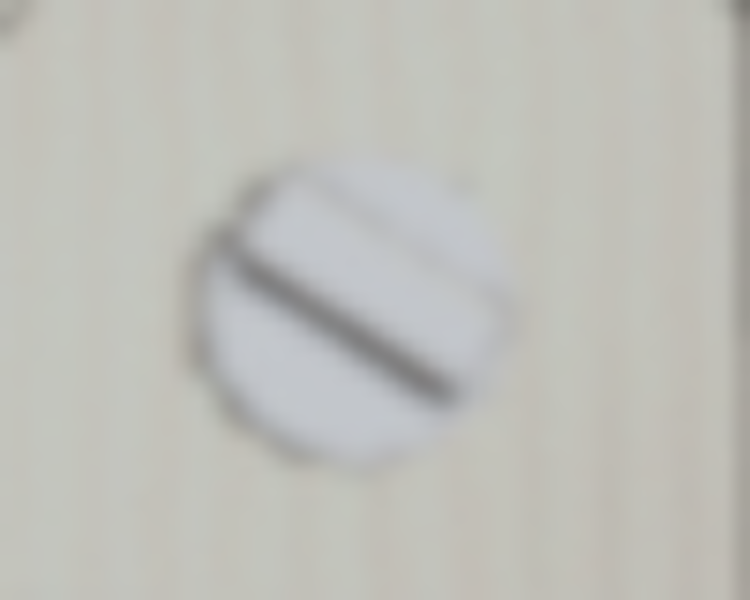

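View pics/cell1.png

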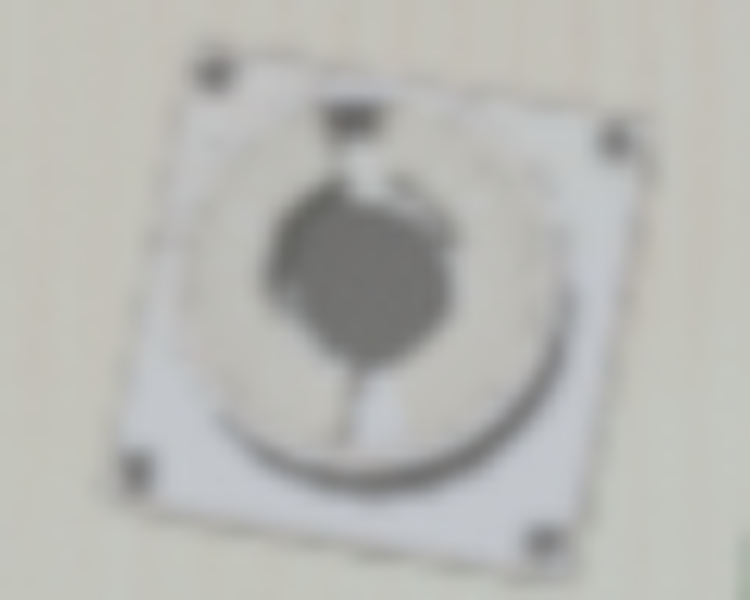

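Both crops confirm it. The plain aluminium cap has its flange centre at crop (358,308) and its bar running from (235,255) to (450,400). The cell's screws are at (212,72), (615,140), (545,540) and (137,472), and its slots are near (365,160) and (375,410).

```bash
python3 - <<'E'
from h import *
s=snapshot("top");c=s["color"][:,:,::-1]
f=lambda u,v,x0,y0,k:((u+.5)/k-.5+x0,(v+.5)/k-.5+y0)
cam=-np.array(s["R"]).T@np.array(s["t"]);print("cam",cam)
cap=lambda u,v,z:ray(s,f(u,v,275,172,15),z)
cel=lambda u,v,z:ray(s,f(u,v,186,168,12.5),z)
C=cap(358,308,.032);print("cap",C)
a,b=cap(235,255,.045),cap(450,400,.045);print("bar yaw",np.degrees(np.arctan2(*(a-b)[1::-1])))
sc=[cel(*p,.011) for p in((212,72),(615,140),(545,540),(137,472))]
P=np.mean(sc,0);print("cell by screws",P)
for i,j in((3,0),(2,1),(1,0),(2,3)):print("edge",np.degrees(np.arctan2(*(sc[j]-sc[i])[1::-1])))
M=cel(380,278,.05);print("cell by rim",M)
a,b=cel(366,165,.047),cel(376,410,.047);print("slots yaw",np.degrees(np.arctan2(*(a-b)[1::-1])),(a+b)/2)
# overlay
def circ(ctr,r,z):
    t=np.linspace(0,2*np.pi,80);return np.c_[ctr[0]+r*np.cos(t),ctr[1]+r*np.sin(t),0*t+z]
def draw(img,X,x0,y0,k,col):
    p=(proj(s,X)-[x0,y0]+.5)*k-.5;cv2.polylines(img,[np.round(p).astype(int)],True,col,1,cv2.LINE_AA)
def rect(ctr,a,b,yaw,z):
    q=np.array([[a,b],[a,-b],[-a,-b],[-a,b]])/2;r=np.radians(yaw);R=np.array([[np.cos(r),-np.sin(r)],[np.sin(r),np.cos(r)]])
    return np.c_[q@R.T+ctr[:2],[z]*4]
A=cv2.resize(c[172:212,275:325],(750,600),interpolation=cv2.INTER_CUBIC)[:,150:550]
A=A.copy()
yaw=float(np.degrees(np.arctan2(*(cap(235,255,.045)-cap(450,400,.045))[1::-1])))
draw(A,circ(C,.026,.032),285,172,15,(0,0,255));draw(A,rect(C,.044,.016,yaw,.058),285,172,15,(255,0,0))
B=cv2.resize(c[168:216,186:246],(750,600),interpolation=cv2.INTER_CUBIC)[:,100:500+200].copy()
B=cv2.resize(c[168:216,194:242],(600,600),interpolation=cv2.INTER_CUBIC)[:,100-100:400+200]
Q=(P+M)/2
y=np.mean([np.degrees(np.arctan2(*(sc[j]-sc[i])[1::-1])) for i,j in((3,0),(2,1))])
draw(B,rect(Q,.096,.096,y,.01),194,168,12.5,(255,0,0));draw(B,circ(Q,.039,.05),194,168,12.5,(0,0,255));draw(B,circ(Q,.0195,.05),194,168,12.5,(0,160,0))
cv2.imwrite("pics/ov.png",np.hstack([cv2.resize(A,(300,450)),cv2.resize(B,(450,450))]))
E
```

```text
cam [ 0.34205233 -0.15963009  1.20633605]
cap [ 0.55768577 -0.27107151  0.032     ]
bar yaw 55.957703388710556
cell by screws [ 0.55957262 -0.06647344  0.011     ]
edge -8.677091119522615
edge -8.699368449685473
edge 80.8796663047143
edge 81.1372057918293
cell by rim [ 0.55773529 -0.06993447  0.05      ]
slots yaw 3.759257058458673 [ 0.55649401 -0.06799467  0.047     ]
```

View pics/ov.png

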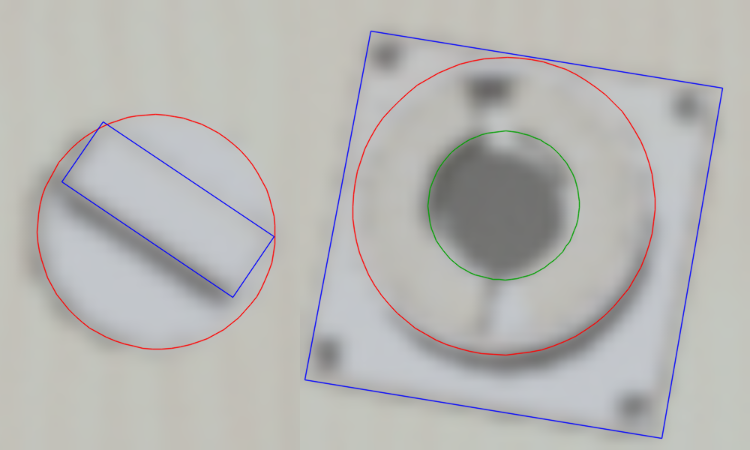

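The overlay fits well. I have the cap at about (0.558, -0.271) with its bar at yaw 56°, and the cell at about (0.559, -0.068) with the slots near +5°. Next I turn the tool to yaw -124°, set a partial opening, and travel to above the cap.

```bash

python3 -m handwheel '[[0,0,0,0,0,0,-0.98],[0,0,0,0,0,0,-0.98],[0,0,0,0,0,0,-0.98],[0,0,0,0,0,0,-0.98],[0,0,0,0,0,0,-0.98]]' | tail -c 600
python3 -m handwheel '[[0,0,0,0,0,0,-0.98],[0,0,0,0,0,0,-0.98],[0,0,0,0,0,0,0]]' | tail -c 600
```

```text
clock: 0.82
tool_pos: [0.1734, -0.6523, 0.4044]
orientation: [180.0, 0.0, -135.5]
force: [-0.2, -0.1, -0.3]
opening: 0.0454
gripper_force: 0.0
clock: 1.2
tool_pos: [0.1734, -0.6523, 0.4044]
orientation: [180.0, 0.0, -124.0]
force: [-0.2, -0.7, 0.2]
opening: 0.0437
gripper_force: 0.0
```

```bash

python3 -m handwheel '[[0,-0.96,-0.19,0.2,0,0,0],[0,-0.96,-0.19,0.2,0,0,0],[0,-0.96,-0.19,0.2,0,0,0],[0,-0.96,-0.19,0.2,0,0,0],[0,-0.96,-0.19,0.2,0,0,0]]' | tail -c 600
python3 -m handwheel '[[0,-0.96,-0.19,0.2,0,0,0],[0,-0.96,-0.19,0.2,0,0,0],[0,-0.96,-0.19,0.2,0,0,0],[0,-0.96,-0.19,0.2,0,0,0],[0,-0.96,-0.19,0.2,0,0,0]]' >/dev/null
python3 -m handwheel '[[0,-0.96,-0.19,0.2,0,0,0],[0,-0.96,-0.19,0.2,0,0,0],[0,-0.96,-0.19,0.2,0,0,0],[0,-0.96,-0.19,0.2,0,0,0],[0,-0.96,-0.19,0.2,0,0,0]]' >/dev/null
python3 -m handwheel '[[0,-0.96,-0.19,0.2,0,0,0],[0,-0.96,-0.19,0.2,0,0,0],[0,-0.96,-0.19,0.2,0,0,0],[0,-0.96,-0.19,0.2,0,0,0],[0,0,0,0,0,0,0]]' | tail -c 600
```

```text
clock: 1.82
tool_pos: [0.2611, -0.5647, 0.3793]
orientation: [180.0, 0.0, -124.1]
force: [-0.2, 0.9, 0.5]
opening: 0.0438
gripper_force: 0.0
clock: 3.7
tool_pos: [0.5037, -0.3227, 0.3091]
orientation: [180.0, -0.0, -123.9]
force: [0.3, -0.8, 1.1]
opening: 0.0441
gripper_force: 0.0
```

```bash

python3 -m handwheel '[[0,-0.98,-0.21,0,0,0,0],[0,-0.98,-0.21,0,0,0,0],[0,-0.98,-0.21,0,0,0,0],[0,0,0,0.9,0,0,0],[0,0,0,0.9,0,0,0]]' | tail -c 600
python3 -m handwheel '[[0,0,0,0,0,0,0]]' | tail -c 600
python3 - <<'E'
from h import *
s=snapshot("scene");c=s["color"][:,:,::-1]
p=proj(s,[.558,-.271,.05])[0];print(p)
x,y=np.clip(p.astype(int)-[50,50],0,[412,284]);print(x,y)
cv2.imwrite("pics/g1.png",cv2.resize(c[y:y+90,x:x+110],(733,600),interpolation=cv2.INTER_CUBIC))
E
```

```text
clock: 4.32
tool_pos: [0.5582, -0.2712, 0.2643]
orientation: [-180.0, 0.0, -123.9]
force: [-0.4, 0.8, -0.3]
opening: 0.044
gripper_force: 0.0
clock: 4.45
tool_pos: [0.5571, -0.2714, 0.263]
orientation: [179.8, -0.1, -123.9]
force: [-0.2, -0.3, -0.0]
opening: 0.0436
gripper_force: 0.0
[284.30114743 226.101505  ]
234 176
```

View pics/g1.png

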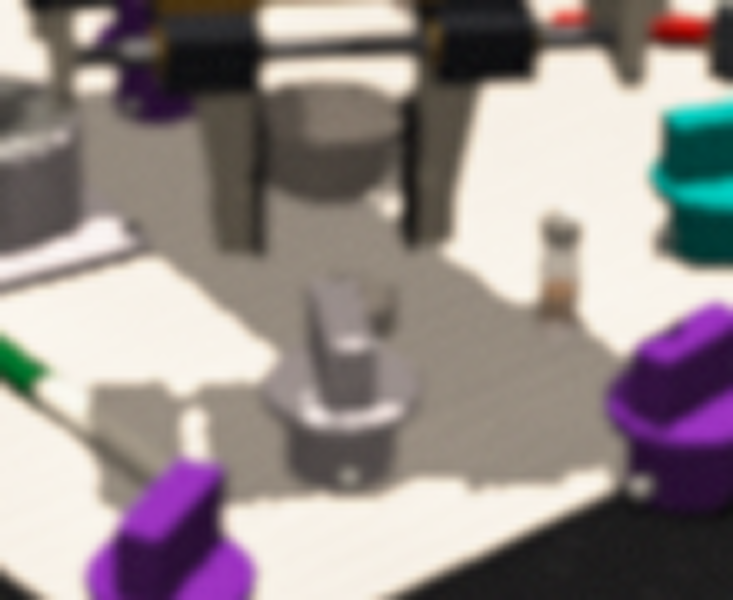

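The fingers (inner faces at x≈265 and 405) straddle the grey cap's bar, which is at about (340,340). Descending and gripping.

```bash

python3 -m handwheel '[[0,0,0,0.66,0,0,0],[0,0,0,0.67,0,0,0],[0,0,0,0.67,0,0,0],[0,0,0,0,0,0,0]]' | tail -c 600
python3 -m handwheel '[[-0.4,0,0,0,0,0,0],[-0.7,0,0,0,0,0,0],[-1,0,0,0,0,0,0],[-1,0,0,0,0,0,0],[-1,0,0,0,0,0,0]]' | tail -c 600
```

```text
clock: 5.0
tool_pos: [0.5563, -0.2723, 0.2127]
orientation: [179.8, -0.1, -124.0]
force: [0.1, -1.1, 0.2]
opening: 0.0441
gripper_force: 0.0
clock: 5.62
tool_pos: [0.5571, -0.2724, 0.215]
orientation: [-180.0, 0.0, -124.0]
force: [0.4, -0.4, 1.3]
opening: 0.0154
gripper_force: 30.0
```

```bash

python3 -m handwheel '[[-1,0,0,-0.4,0,0,0],[-1,0,0,-1,0,0,0],[-1,0,0,-1,0,0,0],[-1,0,0,-1,0,0,0],[-1,0,0,0,0,0,0.9]]' | tail -c 600
python3 -m handwheel '[[-1,0,0,0,0,0,0.95],[-1,0,0,0,0,0,0.95],[-1,0,0,0,0,0,0.95],[-1,0,0,0,0,0,0.95],[-1,0,0,0,0,0,0.95]]' >/dev/null
python3 -m handwheel '[[-1,0,0,0,0,0,0.95],[-1,0,0,0,0,0,0.95],[-1,0,0,0,0,0,0.95],[-1,0,0,0,0,0,0],[-1,0,0,0,0,0,0]]' | tail -c 600
python3 -m handwheel '[[-1,-0.09,0.9,0,0,0,0],[-1,-0.09,0.9,0,0,0,0],[-1,-0.09,0.9,0,0,0,0],[-1,-0.09,0.9,0,0,0,0],[-1,-0.09,0.9,0,0,0,0]]' >/dev/null
python3 -m handwheel '[[-1,-0.09,0.9,0,0,0,0],[-1,-0.09,0.9,0,0,0,0],[-1,-0.09,0.9,0,0,0,0],[-1,-0.09,0.9,0,0,0,0],[-1,0,0,0,0,0,0]]' | tail -c 600
python3 -m handwheel '[[-1,0,0,0,0,0,0]]' | tail -c 600
python3 - <<'E'
from h import *
for n in("scene","top"):
    s=snapshot(n);c=s["color"][:,:,::-1]
    p=proj(s,[.559,-.068,.08])[0]
    x,y=np.clip(p.astype(int)-[45,40],0,[422,304]);print(n,x,y)
    cv2.imwrite(f"pics/h_{n}.png",cv2.resize(c[y:y+80,x:x+90],(675,600),interpolation=cv2.INTER_CUBIC))
E
```

```text
clock: 6.25
tool_pos: [0.5577, -0.2725, 0.3028]
orientation: [-179.8, 0.1, -129.4]
force: [0.0, -0.8, -1.3]
opening: 0.0159
gripper_force: 30.0
clock: 7.5
tool_pos: [0.557, -0.2723, 0.2999]
orientation: [-180.0, 0.0, -174.8]
force: [0.4, -0.8, -0.7]
opening: 0.0157
gripper_force: 30.0
clock: 8.75
tool_pos: [0.5595, -0.0677, 0.2999]
orientation: [180.0, 0.0, -174.8]
force: [0.3, -0.7, -0.7]
opening: 0.0154
gripper_force: 30.0
clock: 8.88
tool_pos: [0.5594, -0.069, 0.2998]
orientation: [-180.0, 0.0, -174.9]
force: [-0.3, -0.0, -0.7]
opening: 0.0156
gripper_force: 30.0
scene 184 142
top 169 146
```

View pics/h_scene.png

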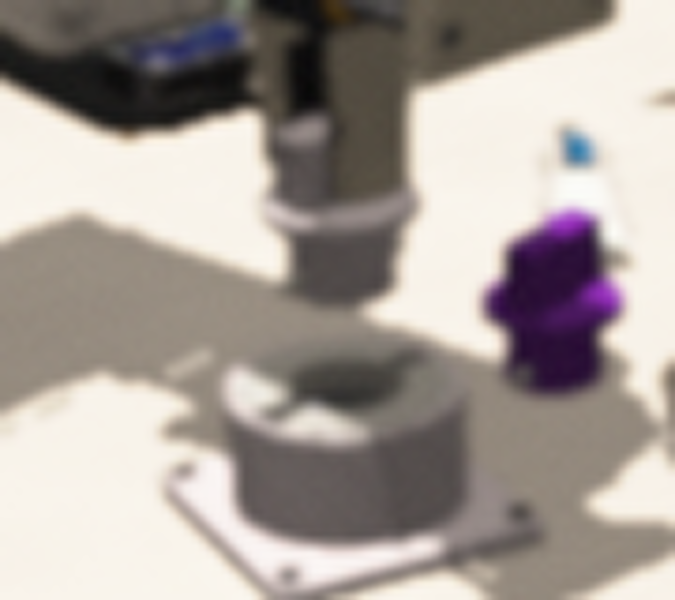

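The slots show at (272,410) and (415,355). The rim spans x 222–470 and the held cap's flange spans x 262–417. I'll work out the relative offset from these.

```bash
python3 - <<'E'
from h import *
s=snapshot("scene")
k=7.5;f=lambda u,v:((u+.5)/k-.5+184,(v+.5)/k-.5+142)
P=lambda X:np.round((proj(s,X)-[184,142]+.5)*k-.5,0)
t=np.linspace(0,2*np.pi,200)
C=lambda x,y,r,z:np.c_[x+r*np.cos(t),y+r*np.sin(t),0*t+z]
def ext(n,X):p=P(X);print(n,"x",p[:,0].min(),p[:,0].max(),"y",p[:,1].min(),p[:,1].max())
ext("rim@(.559,-.068)",C(.559,-.068,.039,.05))
ext("flange low",C(.5595,-.0683,.026,.0865+.026));ext("flange top",C(.5595,-.0683,.026,.0865+.032));ext("plug foot",C(.5595,-.0683,.0175,.0865))
a,b=ray(s,f(415,355),.05),ray(s,f(272,410),.05)
print(a,b,(a+b)/2,np.degrees(np.arctan2(*(a-b)[1::-1])))
print("px per mm",P([[.559,-.068,.05],[.569,-.068,.05],[.559,-.058,.05]]))
E
```

```text
rim@(.559,-.068) x 225.0 467.0 y 339.0 445.0
flange low x 258.0 423.0 y 181.0 246.0
flange top x 257.0 422.0 y 163.0 228.0
plug foot x 289.0 399.0 y 265.0 311.0
[ 0.59199858 -0.06055464  0.05      ] [ 0.5326194  -0.06436708  0.05      ] [ 0.56230899 -0.06246086  0.05      ] 3.6736355510567567
px per mm [[346. 391.]
 [371. 382.]
 [328. 380.]]
```

View pics/h_top.png

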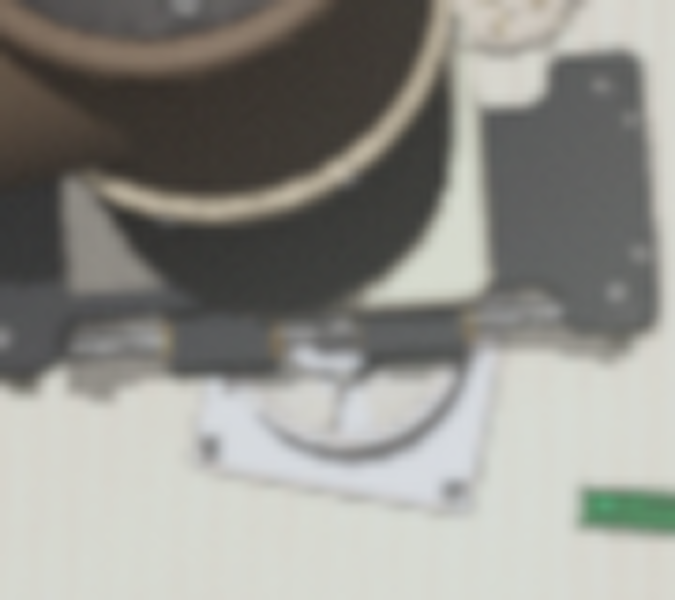

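Lateral alignment looks good and the slots sit at about +4 to 5°. I'll lower the cap to just above the mouth, then feel the rest in small steps.

```bash

python3 -m handwheel '[[-1,0,0,0.5,0,0,0],[-1,0,0,0.5,0,0,0],[-1,0,0,0.36,0,0,0],[-1,0,0,0,0,0,0]]' | grep -E 'pos|orien|force:'
python3 -m handwheel '[[-1,0,0,0.06,0,0,0],[-1,0,0,0.06,0,0,0]]' | grep -E 'pos|force:'
python3 -m handwheel '[[-1,0,0,0.06,0,0,0],[-1,0,0,0,0,0,0]]' | grep -E 'pos|force:'
```

```text
tool_pos: [0.5591, -0.0689, 0.2644]
orientation: [-180.0, -0.1, -175.0]
force: [-0.3, -0.3, -0.8]
gripper_force: 30.0
tool_pos: [0.5596, -0.0688, 0.2629]
force: [0.2, -0.3, -1.2]
gripper_force: 30.0
tool_pos: [0.5594, -0.0688, 0.2612]
force: [-0.8, -0.2, -0.6]
gripper_force: 30.0
```

```bash

for i in 1; do python3 -m handwheel '[[-1,0,0,0.04,0,0,0],[-1,0,0,0,0,0,0]]' | grep -E 'pos|force: \['; done
python3 -m handwheel '[[-1,0,0,0.04,0,0,0],[-1,0,0,0,0,0,0]]' | grep -E 'pos|force: \['
python3 -m handwheel '[[-1,0,0,0.04,0,0,0],[-1,0,0,0,0,0,0]]' | grep -E 'pos|force: \['
```

```text
tool_pos: [0.5594, -0.0688, 0.2601]
force: [0.4, 0.8, -0.1]
tool_pos: [0.5594, -0.0688, 0.2591]
force: [0.1, -0.3, -0.9]
tool_pos: [0.5594, -0.0688, 0.2581]
force: [-0.0, -0.3, -0.5]
```

```bash

python3 -m handwheel '[[-1,0,0,0.04,0,0,0],[-1,0,0,0,0,0,0]]' | grep -E 'pos|force: \['
python3 -m handwheel '[[-1,0,0,0.04,0,0,0],[-1,0,0,0,0,0,0]]' | grep -E 'pos|force: \['
```

```text
tool_pos: [0.5595, -0.0687, 0.2571]
force: [-0.5, 1.4, -0.9]
tool_pos: [0.5595, -0.0687, 0.2561]
force: [0.6, 2.5, -1.0]
```

```bash

python3 -m handwheel '[[-1,0,0.03,0,0,0,0],[-1,0,0,0.04,0,0,0],[-1,0,0,0,0,0,0]]' | grep -E 'pos|force: \['
python3 -m handwheel '[[-1,0,0,0.04,0,0,0],[-1,0,0,0,0,0,0]]' | grep -E 'pos|force: \['
python3 -c "from plant import *;print(get_obs()['moment'])"
```

```text
tool_pos: [0.5593, -0.0682, 0.2552]
force: [-1.0, -0.6, 1.5]
tool_pos: [0.5593, -0.0682, 0.2542]
force: [-0.4, 0.3, 1.3]
[-0.03461235  0.31838416 -0.03430899]
```

The platen spring has met the plug (+2 N) at TCP z≈0.255, so the pins are in the slots. Pushing in with force checks.

```bash

python3 -m handwheel '[[-1,0,0,0.06,0,0,0],[-1,0,0,0.06,0,0,0],[-1,0,0,0,0,0,0]]' | grep -E 'pos|force: \['
python3 -c "from plant import *;print(get_obs()['moment'])"
python3 -m handwheel '[[-1,0,0,0.06,0,0,0],[-1,0,0,0.06,0,0,0],[-1,0,0,0,0,0,0]]' | grep -E 'pos|force: \['
python3 -c "from plant import *;print(get_obs()['moment'])"
```

```text
tool_pos: [0.5593, -0.0681, 0.2511]
force: [-0.8, 0.1, 3.7]
[-0.15699506  0.4056982   0.00706101]
tool_pos: [0.5594, -0.0681, 0.2482]
force: [-0.8, -0.5, 4.5]
[-0.34359639  0.58072419  0.042691  ]
```

```bash

python3 -m handwheel '[[-1,0,0,0.07,0,0,0],[-1,0,0,0.07,0,0,0],[-1,0,0,0,0,0,0]]' | grep -E 'pos|force: \['
python3 -m handwheel '[[-1,0,0,0.06,0,0,0],[-1,0,0,0.06,0,0,0],[-1,0,0,0,0,0,0]]' | grep -E 'pos|force: \['
python3 -c "from plant import *;print(get_obs()['moment'])"
```

```text
tool_pos: [0.5594, -0.0681, 0.2448]
force: [-2.6, -0.7, 6.1]
tool_pos: [0.5594, -0.0681, 0.242]
force: [-2.6, -0.0, 7.9]
[-0.17728839  1.03038022 -0.00359168]
```

```bash

python3 -m handwheel '[[-1,0.03,0,0.01,0,0,0],[-1,0,0,0,0,0,0]]' | grep -E 'pos|force: \['
python3 -m handwheel '[[-1,0,0,0,0,0,0.4],[-1,0,0,0,0,0,0.4],[-1,0,0,0,0,0,0.4],[-1,0,0,0,0,0,0]]' | grep -E 'pos|orien|force: \['
python3 -c "from plant import *;print(get_obs()['moment'])"
```

```text
tool_pos: [0.559, -0.0682, 0.2421]
force: [-1.1, -1.4, 8.1]
tool_pos: [0.5593, -0.068, 0.2422]
orientation: [180.0, 0.1, 177.8]
force: [-0.2, 0.4, 6.8]
[ 0.03705541  0.2822536  -0.03664287]
```

```bash

python3 -m handwheel '[[-1,0,0,0,0,0,0.4],[-1,0,0,0,0,0,0.4],[-1,0,0,0,0,0,0.4],[-1,0,0,0,0,0,0]]' | grep -E 'pos|orien|force: \['
python3 -c "from plant import *;print(get_obs()['moment'])"
```

```text
tool_pos: [0.5595, -0.0679, 0.2423]
orientation: [180.0, 0.1, 170.6]
force: [-0.5, 0.3, 7.7]
[ 0.0723168   0.12483197 -0.0183973 ]
```

```bash

python3 -m handwheel '[[-1,0,0,0,0,0,0.5],[-1,0,0,0,0,0,0.5],[-1,0,0,0,0,0,0.5],[-1,0,0,0,0,0,0]]' | grep -E 'pos|orien|force: \['
python3 -c "from plant import *;print(get_obs()['moment'])"
python3 -m handwheel '[[-1,0,0,0,0,0,0.4],[-1,0,0,0,0,0,0.4],[-1,0,0,0,0,0,0.4],[-1,0,0,0,0,0,0]]' | grep -E 'pos|orien|force: \['
python3 -c "from plant import *;print(get_obs()['moment'])"
```

```text
tool_pos: [0.5595, -0.0679, 0.2423]
orientation: [179.9, 0.1, 161.6]
force: [-0.9, -0.4, 8.2]
[0.02036844 0.05217418 0.01505989]
tool_pos: [0.5596, -0.0679, 0.2424]
orientation: [179.9, 0.1, 154.4]
force: [0.3, -0.4, 8.3]
[ 0.01363215  0.07419158 -0.05911594]
```

```bash

python3 -m handwheel '[[-1,0,0,0,0,0,0.3],[-1,0,0,0,0,0,0]]' | grep -E 'orien|force: \['
python3 -c "from plant import *;print(get_obs()['moment'])"
python3 -m handwheel '[[-1,0,0,0,0,0,0.3],[-1,0,0,0,0,0,0]]' | grep -E 'orien|force: \['
python3 -c "from plant import *;print(get_obs()['moment'])"
```

```text
orientation: [179.9, 0.1, 152.7]
force: [-0.8, 0.2, 6.5]
[ 0.06030785 -0.01084976 -0.01695214]
orientation: [179.9, 0.1, 150.9]
force: [0.0, 0.5, 7.8]
[-0.02180603  0.00371542 -0.01015466]
```

```bash

python3 -m handwheel '[[-1,0,0,0,0,0,0.25],[-1,0,0,0,0,0,0]]' | grep -E 'orien|force: \['
python3 -c "from plant import *;print(get_obs()['moment'])"
python3 -m handwheel '[[-1,0,0,0,0,0,0.25],[-1,0,0,0,0,0,0]]' | grep -E 'orien|force: \['
python3 -c "from plant import *;print(get_obs()['moment'])"
```

```text
orientation: [179.9, 0.1, 149.4]
force: [-0.3, 0.5, 8.0]
[-0.01109715 -0.09241549 -0.00368395]
orientation: [179.9, 0.1, 147.9]
force: [0.5, 0.6, 7.3]
[ 0.09735738 -0.08639035  0.04316521]
```

```bash

python3 -m handwheel '[[-1,0,0,0,0,0,0.25],[-1,0,0,0,0,0,0]]' | grep -E 'orien|force: \['
python3 -c "from plant import *;print(get_obs()['moment'])"
```

```text
orientation: [179.9, 0.2, 146.4]
force: [0.1, 2.0, 7.4]
[ 0.40168995 -0.24308618  0.05853774]
```

```bash

python3 -m handwheel '[[-1,0,0,0,0,0,0.2],[-1,0,0,0,0,0,0]]' | grep -E 'orien|force: \['
python3 -c "from plant import *;print(get_obs()['moment'])"
python3 -m handwheel '[[-1,0,0,0,0,0,0.2],[-1,0,0,0,0,0,0]]' | grep -E 'orien|force: \['
python3 -c "from plant import *;print(get_obs()['moment'])"
```

```text
orientation: [179.8, 0.2, 145.2]
force: [0.7, 2.1, 7.4]
[ 0.68550175 -0.28636175  0.19756243]
orientation: [179.8, 0.2, 144.0]
force: [1.3, 1.2, 7.0]
[ 0.72538372 -0.28420493  0.3918066 ]
```

The moment builds steadily (0.2 to 0.39 N·m), so this is the stop, with contact around tool yaw 146°. I'll ease back to take the torque off, then let the spring lift the cap slowly.

```bash

python3 -m handwheel '[[-1,0,0,0,0,0,-0.3],[-1,0,0,0,0,0,0]]' | grep -E 'pos|orien|force: \['
python3 -c "from plant import *;print(get_obs()['moment'])"
python3 -m handwheel '[[-1,0,0,-0.04,0,0,0],[-1,0,0,-0.02,0,0,0],[-1,0,0,0,0,0,0]]' | grep -E 'pos|orien|force: \['
python3 -c "from plant import *;print(get_obs()['moment'])"
python3 -m handwheel '[[-1,0,0,-0.02,0,0,0],[-1,0,0,-0.02,0,0,0],[-1,0,0,0,0,0,0]]' | grep -E 'pos|orien|force: \['
python3 -c "from plant import *;print(get_obs()['moment'])"
```

```text
tool_pos: [0.5599, -0.0676, 0.2424]
orientation: [179.8, 0.2, 145.8]
force: [1.3, 2.6, 7.3]
[ 0.66493902 -0.31626378  0.10382295]
tool_pos: [0.5598, -0.0677, 0.2438]
orientation: [179.9, 0.2, 145.8]
force: [2.6, 3.1, 5.5]
[ 0.98539061 -1.10715081  0.10234387]
tool_pos: [0.5598, -0.0677, 0.2446]
orientation: [179.9, 0.1, 145.8]
force: [4.1, 3.2, 4.0]
[ 1.30689732 -1.69450554  0.14651445]
```

A slight sideways load (5 N along tool +y) and a residual moment remain, so I'll comply in those directions before lifting further.

```bash

python3 -m handwheel '[[-1,0,0.03,0,0,0,-0.15],[-1,0,0,0,0,0,0]]' | grep -E 'pos|orien|force: \['
python3 -c "from plant import *;print(get_obs()['moment'])"
python3 -m handwheel '[[-1,0,0.02,0,0,0,-0.1],[-1,0,0,0,0,0,0]]' | grep -E 'pos|orien|force: \['
python3 -c "from plant import *;print(get_obs()['moment'])"
```

```text
tool_pos: [0.5599, -0.0674, 0.2446]
orientation: [179.9, 0.1, 146.7]
force: [2.7, 1.0, 5.9]
[ 0.42590445 -1.29955289  0.0861613 ]
tool_pos: [0.5599, -0.0672, 0.2445]
orientation: [180.0, 0.1, 147.3]
force: [3.0, -0.5, 7.1]
[-0.1669722  -1.09560345  0.00429649]
```

```bash

python3 -m handwheel '[[-1,-0.03,0,0,0,0,0],[-1,0,0,-0.02,0,0,0],[-1,0,0,0,0,0,0]]' | grep -E 'pos|orien|force: \['
python3 -c "from plant import *;print(get_obs()['moment'])"
python3 -m handwheel '[[-1,0,0,-0.02,0,0,0],[-1,0,0,-0.02,0,0,0],[-1,0,0,0,0,0,0]]' | grep -E 'pos|orien|force: \['
python3 -c "from plant import *;print(get_obs()['moment'])"
```

```text
tool_pos: [0.5602, -0.0674, 0.2447]
orientation: [180.0, 0.0, 147.2]
force: [0.9, 2.1, 6.9]
[ 0.79342252 -0.60456357 -0.01769472]
tool_pos: [0.5602, -0.0674, 0.2457]
orientation: [180.0, 0.0, 147.2]
force: [1.8, 1.5, 6.8]
[ 0.67976883 -0.6984379   0.02818894]
```

The force still follows the spring at a cap height of about 31.7 mm, above the 29 mm lip, so the pins are in the notches. Lifting to the end.

```bash

python3 -m handwheel '[[-1,0,0.01,-0.02,0,0,0],[-1,0,0,-0.01,0,0,0],[-1,0,0,0,0,0,0]]' | grep -E 'pos|force: \['
python3 -m handwheel '[[-1,0,0,-0.015,0,0,0],[-1,0,0,0,0,0,0]]' | grep -E 'pos|force: \['
python3 -m handwheel '[[-1,0,0,-0.015,0,0,0],[-1,0,0,0,0,0,0]]' | grep -E 'pos|force: \['
python3 -c "from plant import *;print(get_obs()['moment'],get_obs()['clock'])"
```

```text
tool_pos: [0.5602, -0.0673, 0.2464]
force: [0.8, 1.2, 6.0]
tool_pos: [0.5602, -0.0674, 0.2467]
force: [1.5, 1.3, 5.1]
tool_pos: [0.5602, -0.0674, 0.2471]
force: [2.5, 1.4, 5.6]
[ 0.30607396 -0.75455581 -0.00123584] 20.525
```

```bash

python3 -m handwheel '[[-1,0,0,-0.015,0,0,0],[-1,0,0,0,0,0,0]]' | grep -E 'pos|force: \['
python3 -m handwheel '[[-1,0,0,-0.015,0,0,0],[-1,0,0,0,0,0,0]]' | grep -E 'pos|force: \['
python3 -c "from plant import *;print(get_obs()['moment'],get_obs()['clock'])"
```

```text
tool_pos: [0.5602, -0.0673, 0.2474]
force: [2.0, 1.2, 6.1]
tool_pos: [0.5602, -0.0673, 0.2478]
force: [2.0, -0.0, 5.5]
[ 0.14708101 -1.11785954  0.00954781] 21.025
```

```bash

python3 -m handwheel '[[-1,-0.02,0,-0.015,0,0,0],[-1,0,0,0,0,0,0]]' | grep -E 'pos|force: \['
python3 -m handwheel '[[-1,0,0,-0.015,0,0,0],[-1,0,0,0,0,0,0]]' | grep -E 'pos|force: \['
python3 -m handwheel '[[-1,0,0,-0.015,0,0,0],[-1,0,0,0,0,0,0]]' | grep -E 'pos|force: \['
python3 -c "from plant import *;print(get_obs()['moment'],get_obs()['clock'])"
```

```text
tool_pos: [0.5604, -0.0675, 0.2479]
force: [0.9, 3.1, 4.2]
tool_pos: [0.5604, -0.0675, 0.2481]
force: [2.9, 2.7, 1.4]
tool_pos: [0.5604, -0.0675, 0.2482]
force: [3.9, 2.5, -3.9]
[ 0.97216074 -1.71286932  0.04613548] 21.775
```

The force dropped sharply at cap height 33 mm, so the pins are at the notch tops. I'll ease off and release.

```bash

python3 -m handwheel '[[-1,0,0.015,0.016,0,0,0],[-1,0,0,0,0,0,0]]' | grep -E 'pos|force: \['
python3 -m handwheel '[[-0.5,0,0,0,0,0,0],[-0.3,0,0,0,0,0,0],[0,0,0,0,0,0,0],[0,0,0,0,0,0,0],[0,0,0,0,0,0,0]]' | grep -E 'pos|orien|open|force'
python3 -m handwheel '[[0,0,0,-0.3,0,0,0],[0,0,0,-0.7,0,0,0],[0,0,0,-1,0,0,0],[0,0,0,-1,0,0,0],[0,0,0,-1,0,0,0]]' | grep -E 'pos|orien|open|force'
python3 -m handwheel '[[0,-1,0,-1,0,0,0],[0,-1,0,-1,0,0,0],[0,-1,0,0,0,0,0],[0,-1,0,0,0,0,0],[0,0,0,0,0,0,0]]' | grep -E 'pos|orien|open|force'
python3 - <<'E'
from h import *
out=[]
for n in("scene","top"):
    s=snapshot(n);c=s["color"][:,:,::-1]
    p=proj(s,[.559,-.068,.06])[0]
    x,y=np.clip(p.astype(int)-[35,40],0,[442,304]);print(n,x,y)
    out.append(cv2.resize(c[y:y+75,x:x+50+20],(395,423),interpolation=cv2.INTER_CUBIC))
cv2.imwrite("pics/fin.png",np.hstack(out))
E
```

```text
tool_pos: [0.5605, -0.0674, 0.2482]
force: [2.6, 2.1, -2.0]
tool_pos: [0.5606, -0.0673, 0.2484]
orientation: [-180.0, -0.0, 147.2]
force: [-0.4, 0.1, 0.5]
opening: 0.0434
gripper_force: 0.0
tool_pos: [0.5606, -0.0673, 0.3498]
orientation: [180.0, 0.0, 147.2]
force: [0.6, 0.2, -0.4]
opening: 0.0435
gripper_force: 0.0
tool_pos: [0.6456, -0.1221, 0.3981]
orientation: [-180.0, -0.0, 147.2]
force: [0.4, -0.1, 0.5]
opening: 0.0438
gripper_force: 0.0
scene 194 149
top 179 148
```

View pics/fin.png

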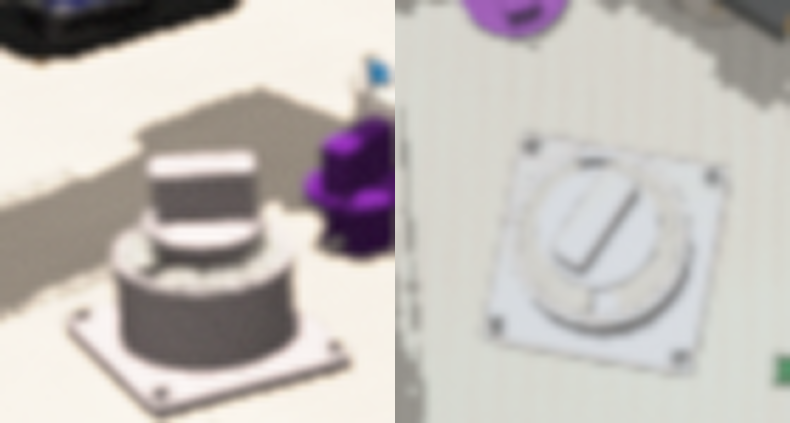

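The picture shows the cap seated level in the cell. Its flange is about 9 mm above the rim, as expected at 33 mm, and its bar is turned to about -34° (top view near (608,225)). Handing in.

```bash
python3 -c "from plant import *;print(close_job())"
```

```text
the job is handed in; nothing more can be done
None
```

The plain aluminium cap is in the cell, pushed in, turned clockwise to the stop and risen into its notches, and the final picture shows it level; the job is handed in with the gripper clear and wrist forces under about 10 N, but no verdict was returned.

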